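# Raise the sash of the gluing cabinet to its working height

### The arm

A 6-joint arm with a two-finger parallel gripper is mounted at the origin on the work surface. World frame = base frame: x ahead of the robot, y to its left, z up, the work surface at z = 0. Lengths are in m, angles in rad, forces in N, time in s.
With the tool pointing down it reaches from about 0.275 to 0.725 m from the base axis. Payload 15.9 kg.
Tool frame: the origin (TCP) lies at the very end of the fingers, on their centre line; the grasp point (between the pads) lies env.grip_depth behind it (env.grip_depth is the distance from the TCP to the grasp point, in m); z points along the fingers, y is the line along which they close (so a half turn about z gives the same grasp; the last joint's range is limited). The gripper opens to 85 mm and grips with 20 to 120 N. Pads are 22 mm wide; open, the fingers measure 114 mm over their backs; the gripper's body (76 mm by 85 mm) begins 54 mm behind the grasp point. The pads swing forward as they close: fully open they stand 13 mm farther back than shut.
Start: joints at [1.313, 0.213, -0.034, 1.323, 0, 1.571], TCP at [0.127, 0.483, 0.231] pointing down, gripper open.
Joint ranges: [-2.98, 2.98], [-0.74, 1.72], [-1.14, 1.35], [-2.1, 2.04], [-1.57, 1.44], [-3.14, 3.14]. Speed limits (rad/s): [1.89, 1.89, 2.39, 2.57, 3.14, 3.14].

### API

Orientations are given as a rotation vector (axis times angle).
In Python, from cell import state, vision, workorder, models, env gives the robot as it stands. The module is installed in compiled form; this text tells all that it offers.
- The arm moves only by the tool step_arm, never from a script. Its argument "deltas" is a list that holds one entry, the list of rows, each a list of 7 numbers: the shift along the tool's x, y, z in cm, then the turn, a rotation vector about the tool's x, y, z in rad, then the opening, from -1 (shut) to 1 (fully open), so that 0 is half open. A call has 1 to 5 rows; each row is the pose to reach, as a shift and turn from the pose commanded when the call began, along the tool's axes at that moment; what a row does not reach only later rows make up. A row lasts 1/8 s, in which the tool goes at most 62.5 mm and 10.7 degrees, less where a joint would pass 70% of its speed; a pose out of reach is approached as far as the arm can. A call with a gripper value outside its range is refused whole. The fingers move at their own pace and stop on an object; "force" is the grip in N (left out, the last holds). Time passes only in rows, so rows that repeat a pose let the fingers close. It gives the time, the measured TCP pose, the force, the opening and the grip force at its end, in the units of the state.
- state(): the state, without advancing time (a new reading comes with each control period).
- vision.capture(name): name is "scene" or "side" or "wrist"; returns a dict with "pixels" (480x640x3 uint8, blue, green, red), "depth" (480x640 float32, m along the optical axis (not along the pixel's ray), 0 where there is no reading), "intrinsics" (3x3 intrinsics, pixels), "rvec" (rotation vector, rad) and "tvec" (3), from world to camera coordinates, as OpenCV has them; the wrist camera has in their place "T_tool_cam" (4x4, takes a point from camera to tool coordinates, whose origin is the TCP and whose axes are the flange's). Camera axes: x right, y down, z forward; pixel columns grow to the right and rows downward; lengths in m; the calibration is good to about 2 mm. A picture is of the moment at which its call begins: read the wrist's pose just before it.
- workorder.finish_job(): hands the job in; it is judged then, once.
Trained networks look in a picture, given as the dict that the camera call returned (one of the last four; its "shot" number tells which), for a name from the list of things; names that differ only in an ending like _2 or _b are one class to them, and where a whole thing is asked for, a point or a joint stands for the part that bears it (a point fixed in the world has none). Each returns a list of dicts, best first, with "score" (0 to 1); they miss things now and then, are a little off and sometimes report something else, mostly with a low value. They report only what shows in the picture. A call takes as long as a camera call.
- models.spot_in(label, picture): "rect" ([left, top, right, bottom] in pixels, round what is visible of it).
- models.trace(label, picture): "region" (480x640 bool, what is visible of it) and "rect" ([left, top, right, bottom] in pixels, round what is visible of it).
- models.landmark_of(label, picture): "xy" ([column, row] in pixels: a listed point, or the origin of a listed thing).
The state is a dict: "t": time; "qpos": joint angles; "dq": joint speeds; "tau": joint torques, N m; "tool_pos": TCP position; "eef_rot": TCP orientation; "force": force on the tool from outside, world axes, zero at the start; "moment": the same for the moment, N m; "opening": opening from 0.0 (shut) to 1.0 (fully open); "gripper_force": force on a finger pad.
Only numpy, scipy, OpenCV 4.12 (cv2) and the standard library are available. Lean on these libraries where they do the work, as an engineer would, in place of code of your own. Each camera call takes 0.05 s, during which the arm holds its last target. There are 200 camera calls.

### The job

With your fingertips, push the clear sliding window of the extraction cabinet up from beneath its lip until the lip is level with the tip of the black pointer clamped beside it, then take your hand away and leave the window standing there. Only push from below: do not grip the lip or press on top of it, and leave the pointer and the things standing on the table where they are.

Things in the scene. Friction and masses are not known exactly. Their poses are not given: they have to be found in the camera images.
- cabinet: Bench-top gluing cabinet, fixed; aluminium frame, clear panels, grey base 100 mm high, white fan head, 260 mm deep, 560 wide, front masts 520 tall. Origin on its centre line at table height; own x points from its front inwards (away from the robot), y left along the front, z up. Front of the base at x = -150 mm, of the window at -160 mm. Below the lip, ahead of the base, it is free down to the table.
- lip_mid (a point): Middle of the front edge of the window's lip, half-way up its thickness; rises with the window. The lip is a level aluminium bar 10 mm thick and 460 mm long (230 mm to each side), standing out 47 mm towards the robot from the rail at the window's foot; its underside is 5 mm below this point. It can be pushed anywhere along its length. Axes as the cabinet.
- mark (a point): Tip of the black pointer: the middle of the lip's front edge is to come to this height, which differs each time. The pointer is a plastic block 40 x 26 x 18 mm (x, y, z) with a small cone, clamped on the right-hand window guide; its tip lies 3 mm past the lip's right-hand end (-y) and 18 mm behind the lip's front edge.
- sash (a joint): Height of the window above its lowest position in m, 0 to 0.185. The window (0.95 kg) is balanced by two steel counterweights on belts at the sides: it takes about 3 to 8 N to move it and it stays where it is left.
- glue_mid (a point): Glue bottle, white, upright, 58 mm in diameter and 160 mm tall with its grey nozzle, loose on the table somewhere in front of the lip; the point lies on its axis 80 mm up.
- jar_mid (a point): White jar with a steel lid, 60 mm in diameter and 75 mm tall, loose on the table near one front corner of the cabinet; the point is its centre.
- house_mid (a point): White stepped model building, 60 x 80 mm and 72 mm tall, loose on the table near the other front corner of the cabinet; the point is its centre, half-way up.

How it is judged:
By the outcome, as a careful person would: the job done as asked, in the order asked, and still so for the second after the job is handed in, with the robot touching nothing.
It also fails if it takes over 35 s, if anything falls off the work surface, if the arm or the gripper's body presses on something with over 40 N, if the wrist force passes 120 N, or if a joint passes its speed limit or range.

## Working session

There is one attempt and no reset: what is moved stays moved. The work goes in short steps, Python scripts to look and compute and a tool call to move; the robot and the scene stay as the last step left them, time stands still between calls to the robot, and variables do not carry over. Pictures are saved under pics/ and viewed, at most 10 in all, crops included, and the job is handed in when it is done.

Besides the shell and the picture viewer there is one more tool, called after "Call:" as name([rows], argument=value, ...), one row to a line, values as JSON. step_arm: Moves the arm, as the interface text tells. Its arguments: {"type":"object","properties":{"deltas":{"type":"array"},"force":{"type":"number"}},"required":["deltas"]}

```bash
mkdir -p pics
cat > h.py <<'E'
import numpy as np, cv2
from cell import state, vision, workorder, models, env
from scipy.spatial.transform import Rotation as R
def cam(name):
    s=state(); p=vision.capture(name); K=p["intrinsics"]
    if name=="wrist":
        T=np.eye(4);T[:3,:3]=R.from_rotvec(s["eef_rot"]).as_matrix();T[:3,3]=s["tool_pos"]
        T=T@p["T_tool_cam"]
    else:
        Tc=np.eye(4);Tc[:3,:3]=cv2.Rodrigues(np.array(p["rvec"],float))[0];Tc[:3,3]=np.ravel(p["tvec"]);T=np.linalg.inv(Tc)
    return p,K,T
def pt(p,K,T,u,v,d=None,w=2):
    if d is None:
        a=p["depth"][max(0,int(v)-w):int(v)+w+1,max(0,int(u)-w):int(u)+w+1];a=a[a>0]
        if len(a)==0:return None
        d=np.median(a)
    c=np.array([(u-K[0,2])/K[0,0]*d,(v-K[1,2])/K[1,1]*d,d,1]);return (T@c)[:3]
def ray(K,T,u,v):
    return T[:3,3],T[:3,:3]@np.array([(u-K[0,2])/K[0,0],(v-K[1,2])/K[1,1],1])
E
cat > a.py <<'E'
from h import *
np.set_printoptions(precision=4,suppress=True)
print(state()["tool_pos"],state()["eef_rot"],env.grip_depth)
L={}
for n in ["scene","side"]:
    p,K,T=cam(n);cv2.imwrite(f"pics/{n}0.png",p["pixels"]);print(n,"cam",T[:3,3])
    for l in ["cabinet","lip_mid","mark","glue_mid","jar_mid","house_mid"]:
        for r in models.landmark_of(l,p)[:2]:
            print(l,r["score"],r["xy"],pt(p,K,T,*r["xy"]));L.setdefault(l,[]).append((r["score"],ray(K,T,*r["xy"]),n))
for l,v in L.items():
    b={}
    for x in v:
        if x[2] not in b:b[x[2]]=x
    if len(b)==2:
        (o1,d1),(o2,d2)=b["scene"][1],b["side"][1]
        A=np.stack([d1,-d2],1);t=np.linalg.lstsq(A,o2-o1,rcond=None)[0]
        a,c=o1+t[0]*d1,o2+t[1]*d2;print("tri",l,(a+c)/2,np.linalg.norm(a-c))
E
python3 a.py
```

```text
[0.1274 0.4831 0.2308] [-0.4039 -3.1154  0.0018] 0.0187
scene cam [ 0.6773 -0.3326  1.1313]
lip_mid 0.89 [297.6, 222.9] [ 0.5704  0.0421 -0.0015]
mark 0.88 [303.7, 336.2] [ 0.6455 -0.2327  0.1751]
glue_mid 0.92 [252.1, 304.2] [ 0.5317 -0.189   0.1403]
jar_mid 0.71 [280.7, 104.7] [0.4751 0.3004 0.0737]
house_mid 0.72 [257.0, 413.2] [ 0.5827 -0.3886  0.071 ]
side cam [0.9595 0.0617 1.1318]
glue_mid 0.74 [248.0, 202.0] [ 0.5358 -0.1717  0.1156]
tri glue_mid [ 0.5224 -0.18    0.0817] 0.0016264786914331924
```

View pics/scene0.png

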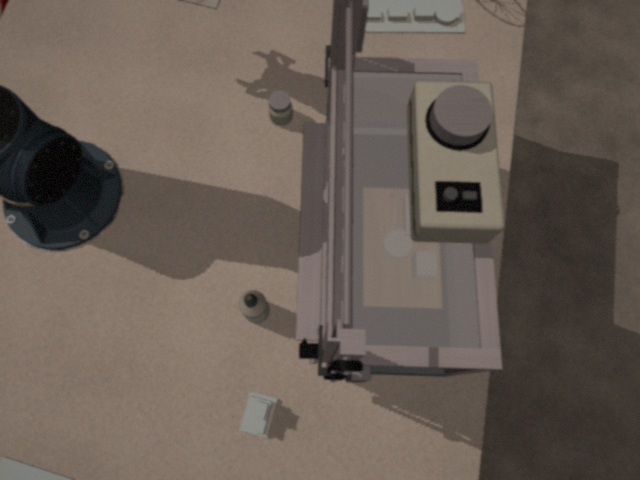

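View pics/side0.png

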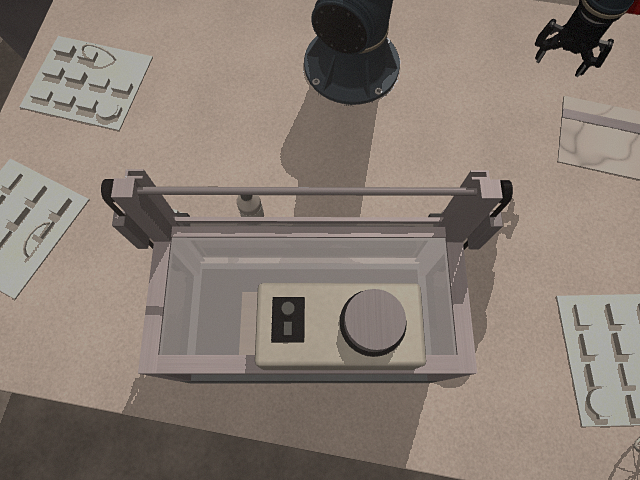

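The scene picture shows the lip as a strip from about (313,125) to (308,338), with the pointer at (310,348), the bottle at (252,304), the jar at (281,107) and the house at (258,414). The side picture looks from behind the cabinet; its bottle is at (249,203).

```bash
cat > b.py <<'E'
from h import *
np.set_printoptions(precision=4,suppress=True)
p,K,T=cam("scene")
for v in [115,120,124,128,135,170,200,230,260,290,320,332,336,340]:
    print(v,[(u,*np.round(pt(p,K,T,u,v,w=0),3)) for u in [296,299,302,305,308,312,318] if p["depth"][v,u]>0])
print("ptr")
for v in range(338,362,3): print(v,[(u,*np.round(pt(p,K,T,u,v,w=0),3)) for u in range(298,322,4) if p["depth"][v,u]>0])
for l in ["mark","cabinet","sash","lip_mid"]:
    for r in models.spot_in(l,p)[:2]:print(l,r)
im=p["pixels"][100:370,230:350];cv2.imwrite("pics/c.png",cv2.convertScaleAbs(cv2.resize(im,None,fx=2.2,fy=2.2,interpolation=cv2.INTER_CUBIC),alpha=1.5))
E
python3 b.py
```

```text
115 [(296, np.float64(0.505), np.float64(0.324), np.float64(-0.002)), (299, np.float64(0.513), np.float64(0.325), np.float64(0.0)), (302, np.float64(0.52), np.float64(0.327), np.float64(-0.001)), (305, np.float64(0.528), np.float64(0.327), np.float64(0.002)), (308, np.float64(0.535), np.float64(0.331), np.float64(-0.003)), (312, np.float64(0.545), np.float64(0.331), np.float64(0.0)), (318, np.float64(0.56), np.float64(0.335), np.float64(0.0))]
120 [(296, np.float64(0.508), np.float64(0.311), np.float64(-0.002)), (299, np.float64(0.516), np.float64(0.311), np.float64(0.0)), (302, np.float64(0.523), np.float64(0.314), np.float64(-0.002)), (305, np.float64(0.531), np.float64(0.314), np.float64(-0.001)), (308, np.float64(0.538), np.float64(0.317), np.float64(-0.002)), (312, np.float64(0.547), np.float64(0.321), np.float64(-0.006)), (318, np.float64(0.562), np.float64(0.324), np.float64(-0.006))]
124 [(296, np.float64(0.51), np.float64(0.301), np.float64(-0.005)), (299, np.float64(0.518), np.float64(0.303), np.float64(-0.005)), (302, np.float64(0.526), np.float64(0.302), np.float64(-0.0))
[... 7980 characters left out ...]
]
359 [(298, np.float64(0.638), np.float64(-0.265), np.float64(-0.001)), (302, np.float64(0.646), np.float64(-0.263), np.float64(-0.001)), (306, np.float64(0.655), np.float64(-0.261), np.float64(-0.001)), (310, np.float64(0.666), np.float64(-0.276), np.float64(0.253)), (314, np.float64(0.673), np.float64(-0.275), np.float64(0.253)), (318, np.float64(0.68), np.float64(-0.278), np.float64(0.331))]
mark {'rect': [299.6, 337.4, 322.1, 363.7], 'score': 0.79}
cabinet {'rect': [300.0, 0.0, 506.1, 381.7], 'score': 0.76}
cabinet {'rect': [269.3, 87.9, 289.4, 127.5], 'score': 0.21}
lip_mid {'rect': [294.7, 45.9, 334.6, 376.6], 'score': 0.94}
lip_mid {'rect': [269.1, 87.5, 290.5, 124.8], 'score': 0.53}
```

View pics/c.png

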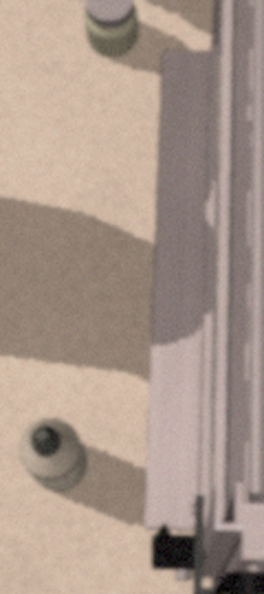

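The lip top reads z≈0.174, so lip_mid is at about 0.169. The pointer block top is at 0.257, which puts the tip near 0.248, so the rise is about 79 mm. The cabinet's yaw is about 0.18 rad, and the front edge passes through (0.585, 0.04). I'll come in horizontally with shut fingers near y≈0.04, away from the bottle.

```bash
cat > goal.py <<'E'
import sys
from h import *
# x y z heading pitch(up from down: 0=down, 90=horizontal)
def row(x,y,z,psi,pit,s=None):
    s=s or state(); R0=R.from_rotvec(s["eef_rot"])
    f=np.array([np.cos(psi),np.sin(psi),0]);l=np.array([-f[1],f[0],0]);u=np.array([0,0,1.])
    a=np.radians(pit); zt=-np.cos(a)*u+np.sin(a)*f; 
    Rt=R.from_matrix(np.stack([np.cross(l,zt),l,zt],1))
    return np.r_[R0.inv().apply(np.array([x,y,z])-s["tool_pos"])*100,(R0.inv()*Rt).as_rotvec()]
if __name__=="__main__":
    np.set_printoptions(precision=3,suppress=True)
    s=state();print("t",s["t"],s["tool_pos"],"z-axis",R.from_rotvec(s["eef_rot"]).as_matrix()[:,2],s["qpos"],s["force"])
    print(row(*map(float,sys.argv[1:6])))
E
python3 goal.py 0.42 0.03 0.26 0.15 0; python3 -c "
from h import *
p=vision.capture('wrist');print(p['T_tool_cam'].round(3))"
```

```text
t 0.95 [0.127 0.483 0.231] z-axis [ 0.  0. -1.] [ 1.313  0.213 -0.034  1.324 -0.     1.571] [-0.107 -0.227  0.024]
[-39.848 -36.391  -2.868   0.      0.     -0.408]
[[ 0.001 -0.948 -0.318  0.082]
 [ 1.     0.001  0.    -0.001]
 [ 0.    -0.318  0.948 -0.144]
 [ 0.     0.     0.     1.   ]]
```

Call:
step_arm([
  [[-8, -7.3, -0.6, 0, 0, -0.08, -1], [-16, -14.6, -1.2, 0, 0, -0.16, -1], [-24, -22, -1.8, 0, 0, -0.24, -1], [-32, -29, -2.4, 0, 0, -0.32, -1], [-39.8, -36.4, -2.9, 0, 0, -0.41, -1]],
])

```text
t: 1.62
tool_pos: [0.2974, 0.2197, 0.2488]
eef_rot: [-0.244, 3.131, 0.001]
force: [0.7, 0.6, -0.3]
opening: -0.006
gripper_force: 0.0
```

```bash
python3 goal.py 0.42 0.03 0.26 0.15 0;python3 goal.py 0.47 0.03 0.2 0.15 90
```

```text
t 1.625 [0.297 0.22  0.249] z-axis [ 0.001  0.001 -1.   ] [ 0.636 -0.059 -0.288  1.341 -0.     0.481] [ 0.652  0.625 -0.289]
[ -9.171 -20.636  -1.125   0.      0.001   0.006]
t 1.625 [0.297 0.22  0.249] z-axis [ 0.001  0.001 -1.   ] [ 0.636 -0.059 -0.288  1.341 -0.     0.481] [ 0.652  0.625 -0.289]
[-14.105 -21.413   4.879   0.005  -1.57    0.004]
```

Call:
step_arm([
  [[-3, -5.3, 0, 0, -0.1, 0, -1], [-6, -10.6, 0, 0, -0.28, 0, -1], [-9, -15.9, 0.5, 0, -0.46, 0, -1], [-12, -21, 1, 0, -0.64, 0, -1], [-13, -21.4, 2, 0, -0.82, 0, -1]],
])

```text
t: 2.25
tool_pos: [0.4562, 0.0297, 0.2311]
eef_rot: [-0.175, 2.378, 0.073]
force: [1.6, 0.4, 0.1]
opening: -0.001
gripper_force: 0.0
```

```bash
python3 goal.py 0.45 0.03 0.18 0.15 90
```

```text
t 2.25 [0.456 0.03  0.231] z-axis [ 0.68   0.103 -0.726] [-0.012 -0.513 -0.946  0.385  0.112 -0.115] [1.554 0.384 0.1  ]
[ 3.955  0.111  3.286 -0.001 -0.812 -0.003]
```

```bash
cat > ik.py <<'E'
import numpy as np
from scipy.optimize import least_squares
D=[(.4995,.2308,.213,-.034,1.324),(.3697,.2488,-.059,-.288,1.341),(.4572,.2311,-.513,-.946,.385)]
def fk(P,q):
    a,b,c,h=P;e=q[0]-q[1];th=e+q[2]
    return np.array([a*np.sin(q[0])+b*np.cos(e)+c*np.cos(th),h+a*np.cos(q[0])-b*np.sin(e)-c*np.sin(th)])
P=least_squares(lambda P:np.ravel([fk(P,d[2:])-d[:2] for d in D]),[.3,.35,.3,.2])
print(P.x,P.fun);P=P.x
for r,z in [(.48,.14),(.5,.14),(.52,.14),(.56,.14),(.6,.14),(.6,.22),(.62,.15),(.62,.23),(.62,.1)]:
  for pit in [80,90,100]:
    th=np.radians(90-pit)
    for q0 in [[-.3,-.9,.3]]:
        s=least_squares(lambda q:np.r_[fk(P,q)-(r,z),q[0]-q[1]+q[2]-th],q0,bounds=([-.74,-1.14,-2.1],[1.72,1.35,2.04]))
        print(r,z,pit,s.x.round(2),"res",np.abs(s.fun).max().round(3))
E
python3 ik.py
```

```text
[0.48039788 0.41011319 0.46767185 0.32837619] [-0.00037611 -0.0008253   0.00175212 -0.00163075 -0.00097289  0.00245605]
0.48 0.14 80 [ 1.15 -1.14 -2.1 ] res 0.147
0.48 0.14 90 [ 1.02 -1.14 -2.1 ] res 0.168
0.48 0.14 100 [ 0.93 -1.1  -2.1 ] res 0.189
0.5 0.14 80 [ 1.15 -1.14 -2.1 ] res 0.127
0.5 0.14 90 [ 1.02 -1.14 -2.1 ] res 0.148
0.5 0.14 100 [ 0.97 -1.05 -2.1 ] res 0.185
0.52 0.14 80 [ 1.15 -1.14 -2.1 ] res 0.108
0.52 0.14 90 [ 1.02 -1.14 -2.1 ] res 0.128
0.52 0.14 100 [ 1.02 -1.   -2.1 ] res 0.178
0.56 0.14 80 [ 1.14 -1.14 -2.1 ] res 0.069
0.56 0.14 90 [ 1.06 -1.09 -2.1 ] res 0.101
0.56 0.14 100 [ 1.09 -0.91 -2.1 ] res 0.16
0.6 0.14 80 [ 1.14 -1.14 -2.1 ] res 0.03
0.6 0.14 90 [ 1.11 -1.03 -2.1 ] res 0.077
0.6 0.14 100 [ 1.15 -0.84 -2.1 ] res 0.137
0.6 0.22 80 [ 0.76 -1.14 -1.72] res 0.059
0.6 0.22 90 [ 0.98 -1.14 -2.1 ] res 0.053
0.6 0.22 100 [ 0.95 -1.02 -2.1 ] res 0.095
0.62 0.15 80 [ 1.12 -1.14 -2.08] res 0.013
0.62 0.15 90 [ 1.11 -1.02 -2.1 ] res 0.061
0.62 0.15 100 [ 1.15 -0.83 -2.1 ] res 0.12
0.62 0.23 80 [ 0.66 -1.14 -1.63] res 0.042
0.62 0.23 90 [ 0.97 -1.14 -2.1 ] res 0.033
0.62 0.23 100 [ 0.96 -1.   -2.1 ] res 0.08
0.62 0.1 80 [ 1.2  -1.08 -2.1 ] res 0.019
0.62 0.1 90 [ 1.22 -0.91 -2.1 ] res 0.079
0.62 0.1 100 [ 1.29 -0.69 -2.1 ] res 0.141
```

```bash
cat > ik2.py <<'E'
import numpy as np
from scipy.optimize import least_squares
a,b,c1,c2,h=.4804,.4101,.153,.315,.3284
lo=np.array([-2.98,-.74,-1.14,-2.1,-1.57]);hi=np.array([2.98,1.72,1.35,2.04,1.44])
def fk(q):
    e=q[1]-q[2];th=e+q[3];f=np.array([np.cos(q[0]),np.sin(q[0]),0]);l=np.array([-f[1],f[0],0]);u=np.array([0,0,1.])
    j4=(a*np.sin(q[1])+b*np.cos(e))*f+(h+a*np.cos(q[1])-b*np.sin(e))*u
    w=np.cos(th)*f-np.sin(th)*u;j5=j4+c1*w;z=np.cos(q[4])*w+np.sin(q[4])*l
    return j5+c2*z,z,j4,j5
def solve(p,psi,down,n=8,seed=0):
    d=np.radians(down);zt=np.array([np.cos(psi)*np.cos(d),np.sin(psi)*np.cos(d),-np.sin(d)]);rng=np.random.default_rng(seed);best=None
    for i in range(n):
        q0=np.clip(rng.uniform([-1.2,-.5,-1,-1,-1.3],[1.2,1,.5,2,1.3]),lo,hi)
        s=least_squares(lambda q:np.r_[(fk(q)[0]-p)*5,fk(q)[1]-zt],q0,bounds=(lo+.04,hi-.04))
        if s.cost<1e-6:
            if best is None or abs(s.x[4])<abs(best.x[4]):best=s
    return best
if __name__=="__main__":
    yv=np.array([-.18,.984]);xv=np.array([.984,.18]);mid=np.array([.5955,-.017])
    for sl in [-.2,-.1,0,.1,.2]:
        for dpsi in [-60,-45,-30,-15,0,15,30,45,60]:
            for down in [0,15,25]:
                ok=[]
                for back,z in [(0,.15),(0,.24)]:
                    p=np.r_[mid+sl*yv+.025*xv,z];S=solve(p,.18+np.radians(dpsi),down)
                    ok.append(S)
                if all(ok):
                    print(sl,dpsi,down,*[(S.x.round(2),"j4",fk(S.x)[2].round(2),"j5z",fk(S.x)[3].round(2)[2]) for S in ok])
E
time python3 ik2.py
```

```text
-0.2 -60 0 (array([ 0.07,  1.12, -0.78, -1.9 , -0.94]), 'j4', array([0.3 , 0.02, 0.15]), 'j5z', np.float64(0.15)) (array([ 0.07,  0.85, -0.87, -1.72, -0.94]), 'j4', array([0.3 , 0.02, 0.24]), 'j5z', np.float64(0.24))
-0.2 -60 15 (array([ 0.05,  0.68, -0.85, -1.11, -0.87]), 'j4', array([0.32, 0.02, 0.29]), 'j5z', np.float64(0.23)) (array([ 0.05,  0.4 , -0.84, -0.83, -0.87]), 'j4', array([0.32, 0.02, 0.38]), 'j5z', np.float64(0.32))
-0.2 -60 25 (array([ 0.02,  0.45, -0.77, -0.59, -0.78]), 'j4', array([0.35, 0.01, 0.37]), 'j5z', np.float64(0.28)) (array([ 0.02,  0.23, -0.72, -0.31, -0.78]), 'j4', array([0.35, 0.01, 0.46]), 'j5z', np.float64(0.37))
-0.2 -45 15 (array([-0.09,  0.74, -0.98, -1.43, -0.5 ]), 'j4', array([ 0.26, -0.02,  0.28]), 'j5z', np.float64(0.23)) (array([-0.09,  0.4 , -0.99, -1.09, -0.5 ]), 'j4', array([ 0.26, -0.02,  0.37]), 'j5z', np.float64(0.32))
-0.2 -45 25 (array([-0.11,  0.46, -0.93, -0.9 , -0.44]), 'j4', array([ 0.29, -0.03,  0.35]), 'j5z', np.float64(0.28)) (array([-0.11,  0.18, -0.87, -0.57, -0.44]), 'j4', array([ 0.29, -0.03,  0.44]), 'j5z', np.float64(0.37))
[... 16291 characters left out ...]
5 (array([-0.12,  0.37, -0.85, -0.43,  0.93]), 'j4', array([ 0.31, -0.04,  0.39]), 'j5z', np.float64(0.28)) (array([-0.12,  0.13, -0.77, -0.12,  0.93]), 'j4', array([ 0.31, -0.04,  0.48]), 'j5z', np.float64(0.37))
0.2 60 15 (array([-0.21,  0.54, -0.59, -0.02,  1.28]), 'j4', array([ 0.41, -0.09,  0.37]), 'j5z', np.float64(0.23)) (array([-0.21,  0.36, -0.54,  0.21,  1.28]), 'j4', array([ 0.41, -0.09,  0.46]), 'j5z', np.float64(0.32))
0.2 60 25 (array([-0.17,  0.44, -0.51,  0.26,  1.1 ]), 'j4', array([ 0.44, -0.08,  0.43]), 'j5z', np.float64(0.28)) (array([-0.17,  0.29, -0.44,  0.49,  1.1 ]), 'j4', array([ 0.44, -0.08,  0.52]), 'j5z', np.float64(0.37))
real	0m11.086s
user	0m11.509s
sys	0m0.044s
```

```bash
cat > c.py <<'E'
from ik2 import *; from goal import row
np.set_printoptions(precision=3,suppress=True)
yv=np.array([-.18,.984]);xv=np.array([.984,.18]);mid=np.array([.5955,-.017]);psi=.18-.524
for sl in [.1,.15,.2]:
  for down in [12,15]:
    for d,z in [(-.05,.125),(.022,.125),(.022,.24),(-.05,.24)]:
        p=np.r_[mid+sl*yv+d*xv,z]
        S=solve(p,psi,down,20);print(sl,down,d,z,p,S and S.x, row(*p,psi,90-down) if d<0 else "")
E
python3 c.py
```

```text
0.1 12 -0.05 0.125 [0.528 0.072 0.125] None [ 1.67   3.136 13.041  0.437 -0.591  0.242]
0.1 12 0.022 0.125 [0.599 0.085 0.125] [ 0.549  0.936 -1.06  -1.67  -0.867] 
0.1 12 0.022 0.24 [0.599 0.085 0.24 ] [ 0.549  0.433 -1.099 -1.205 -0.867] 
0.1 12 -0.05 0.24 [0.528 0.072 0.24 ] None [-6.243  3.162  4.696  0.437 -0.591  0.242]
0.1 15 -0.05 0.125 [0.528 0.072 0.125] None [ 1.67   3.136 13.041  0.429 -0.54   0.253]
0.1 15 0.022 0.125 [0.599 0.085 0.125] [ 0.541  0.821 -1.066 -1.486 -0.845] 
0.1 15 0.022 0.24 [0.599 0.085 0.24 ] [ 0.541  0.319 -1.072 -0.99  -0.845] 
0.1 15 -0.05 0.24 [0.528 0.072 0.24 ] None [-6.243  3.162  4.696  0.429 -0.54   0.253]
0.15 12 -0.05 0.125 [0.519 0.122 0.125] None [ 1.796  8.135 12.937  0.437 -0.591  0.242]
0.15 12 0.022 0.125 [0.59  0.135 0.125] [ 0.671  0.871 -1.012 -1.5   -0.981] 
0.15 12 0.022 0.24 [0.59  0.135 0.24 ] [ 0.671  0.407 -1.039 -1.062 -0.981] 
0.15 12 -0.05 0.24 [0.519 0.122 0.24 ] None [-6.116  8.161  4.592  0.437 -0.591  0.242]
0.15 15 -0.05 0.125 [0.519 0.122 0.125] None [ 1.796  8.135 12.937  0.429 -0.54   0.253]
0.15 15 0.022 0.125 [0.
[... 303 characters left out ...]
 13.134 12.833  0.437 -0.591  0.242]
0.2 12 0.022 0.125 [0.581 0.184 0.125] [ 0.78   0.805 -0.948 -1.297 -1.08 ] 
0.2 12 0.022 0.24 [0.581 0.184 0.24 ] [ 0.78   0.388 -0.961 -0.893 -1.08 ] 
0.2 12 -0.05 0.24 [0.51  0.171 0.24 ] [ 0.895  0.285 -1.067 -0.774 -1.181] [-5.989 13.16   4.487  0.437 -0.591  0.242]
0.2 15 -0.05 0.125 [0.51  0.171 0.125] [ 0.885  0.661 -1.059 -1.047 -1.143] [ 1.923 13.134 12.833  0.429 -0.54   0.253]
0.2 15 0.022 0.125 [0.581 0.184 0.125] [ 0.771  0.702 -0.942 -1.097 -1.05 ] 
0.2 15 0.022 0.24 [0.581 0.184 0.24 ] [ 0.771  0.301 -0.927 -0.681 -1.05 ] 
0.2 15 -0.05 0.24 [0.51  0.171 0.24 ] [ 0.885  0.186 -1.023 -0.535 -1.143] [-5.989 13.16   4.487  0.429 -0.54   0.253]
```

```bash
cat > c.py <<'E'
from ik2 import *; from goal import row
np.set_printoptions(precision=3,suppress=True)
yv=np.array([-.18,.984]);xv=np.array([.984,.18]);mid=np.array([.5955,-.017])
for sl in [.1,.14]:
  for dp in [36,40]:
    psi=.18-np.radians(dp);f=np.array([np.cos(psi),np.sin(psi)])
    for down in [12,15]:
      for k,z in [(.085,.125),(0,.125),(0,.24),(.085,.24)]:
        p=np.r_[mid+sl*yv+.02*xv-k*f,z]
        S=solve(p,psi,down,20);print(sl,dp,down,k,z,p,S and S.x, row(*p,psi,90-down) if k>0 else "")
E
python3 c.py
```

```text
0.1 36 12 0.085 0.125 [0.521 0.122 0.125] [ 0.81   0.77  -1.067 -1.231 -1.197] [ 1.702  8.14  13.027  0.529 -0.585  0.294]
0.1 36 12 0 0.125 [0.597 0.085 0.125] [ 0.6    0.855 -1.003 -1.455 -1.011] 
0.1 36 12 0 0.24 [0.597 0.085 0.24 ] [ 0.6    0.399 -1.026 -1.022 -1.011] 
0.1 36 12 0.085 0.24 [0.521 0.122 0.24 ] [ 0.81   0.273 -1.059 -0.726 -1.197] [-6.21   8.166  4.681  0.529 -0.585  0.294]
0.1 36 15 0.085 0.125 [0.521 0.122 0.125] [ 0.8    0.646 -1.053 -0.997 -1.158] [ 1.702  8.14  13.027  0.52  -0.534  0.307]
0.1 36 15 0 0.125 [0.597 0.085 0.125] [ 0.591  0.744 -1.002 -1.259 -0.984] 
0.1 36 15 0 0.24 [0.597 0.085 0.24 ] [ 0.591  0.299 -0.994 -0.807 -0.984] 
0.1 36 15 0.085 0.24 [0.521 0.122 0.24 ] [ 0.8    0.178 -1.014 -0.489 -1.158] [-6.21   8.166  4.681  0.52  -0.534  0.307]
0.1 40 12 0.085 0.125 [0.523 0.127 0.125] [ 0.83   0.667 -0.973 -0.874 -1.266] [ 1.448  8.619 13.268  0.591 -0.581  0.329]
0.1 40 12 0 0.125 [0.597 0.085 0.125] [ 0.625  0.799 -0.954 -1.279 -1.097] 
0.1 40 12 0 0.24 [0.597 0.085 0.24 ] [ 0.625  0.379 -0.965 -0.87  -1.097] 
0.1 40 12 0.085 0.24 [0.523 0.127 
[... 1383 characters left out ...]
85  0.591 -0.581  0.329]
0.14 40 12 0 0.125 [0.59  0.124 0.125] [ 0.71   0.746 -0.899 -1.081 -1.171] 
0.14 40 12 0 0.24 [0.59  0.124 0.24 ] [ 0.71   0.362 -0.898 -0.696 -1.171] 
0.14 40 12 0.085 0.24 [0.516 0.166 0.24 ] [ 0.909  0.259 -0.814 -0.094 -1.318] [-6.363 12.644  4.84   0.591 -0.581  0.329]
0.14 40 15 0.085 0.125 [0.516 0.166 0.125] [ 0.9    0.537 -0.829 -0.312 -1.268] [ 1.55  12.618 13.185  0.581 -0.53   0.343]
0.14 40 15 0 0.125 [0.59  0.124 0.125] [ 0.701  0.652 -0.885 -0.875 -1.136] 
0.14 40 15 0 0.24 [0.59  0.124 0.24 ] [ 0.701  0.288 -0.858 -0.484 -1.136] 
0.14 40 15 0.085 0.24 [0.516 0.166 0.24 ] [ 0.9    0.219 -0.771  0.064 -1.268] [-6.363 12.644  4.84   0.581 -0.53   0.343]
```

Call:
step_arm([
  [[-1.5, 2, 1, 0.12, -0.12, 0.07, -1], [-3, 4, 2, 0.24, -0.24, 0.13, -1], [-4.5, 6, 3, 0.36, -0.36, 0.2, -1], [-5.5, 7.5, 4, 0.48, -0.47, 0.27, -1], [-6.5, 8.6, 4.9, 0.59, -0.58, 0.33, -1]],
])

```text
t: 2.88
tool_pos: [0.5217, 0.1291, 0.2401]
eef_rot: [0.323, 1.913, -0.28]
force: [2.0, -1.5, 1.0]
opening: -0.001
gripper_force: 0.0
```

```bash
python3 goal.py .523 .127 .125 -.518 78
```

```text
t 2.875 [0.522 0.129 0.24 ] z-axis [ 0.87  -0.345 -0.352] [ 0.767 -0.086 -1.041 -0.219 -1.02   0.615] [ 2.009 -1.52   0.99 ]
[10.702  0.314  4.24   0.138 -0.147  0.083]
```

Call:
step_arm([
  [[2.5, 0.1, 1, 0.07, -0.07, 0.04, -1], [5, 0.2, 2, 0.14, -0.15, 0.08, -1], [8, 0.3, 3.2, 0.14, -0.15, 0.08, -1], [10.7, 0.3, 4.2, 0.14, -0.15, 0.08, -1], [10.7, 0.3, 4.2, 0.14, -0.15, 0.08, -1]],
])

```text
t: 3.5
tool_pos: [0.5213, 0.1244, 0.1217]
eef_rot: [0.451, 1.742, -0.382]
force: [-0.1, 0.4, 1.7]
opening: 0.003
gripper_force: 0.0
```

```bash
python3 goal.py .597 .085 .125 -.518 78; python3 -c "
from h import *
a=cam('scene')[0]['pixels'][60:360,200:400];b=cam('wrist')[0]['pixels']
a=cv2.resize(a,(400,600));b=cv2.resize(b,(400,300))
cv2.imwrite('pics/d.png',cv2.convertScaleAbs(np.hstack([a,np.vstack([b,0*b])]),alpha=1.4))"
```

```text
t 3.5 [0.521 0.124 0.122] z-axis [ 0.849 -0.485 -0.211] [ 0.831  0.455 -1.125 -0.804 -1.266  0.741] [-0.126  0.399  1.704]
[-2.119  0.309  8.267 -0.001 -0.003  0.012]
```

View pics/d.png

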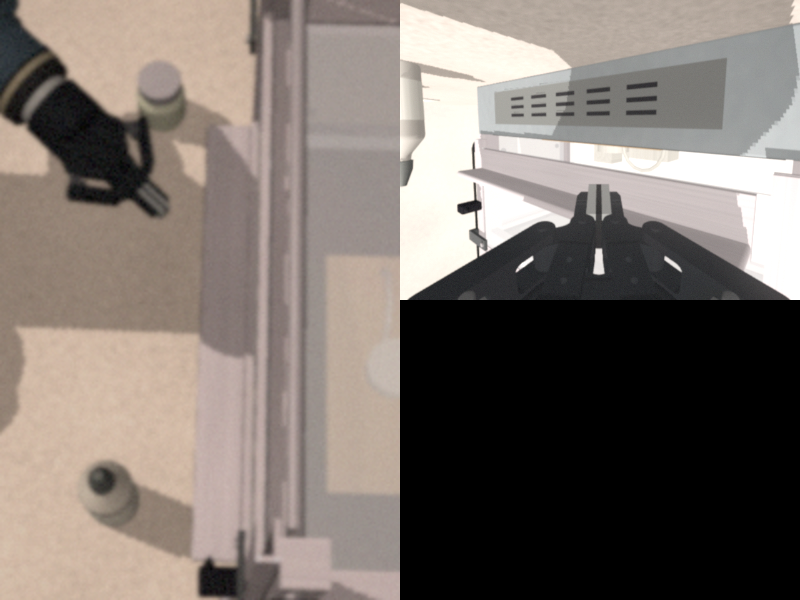

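The scene crop shows the fingers ahead of the lip, with the linkage elbows spread about 25 mm to the sides, so a squarer heading is better. The upside-down wrist picture shows the lip's underside, with the pointer at about (468,208) in the display.

```bash
cat > c.py <<'E'
from ik2 import *; from goal import row
np.set_printoptions(precision=3,suppress=True)
yv=np.array([-.18,.984]);xv=np.array([.984,.18]);mid=np.array([.5955,-.017])
for sl in [.17,.19]:
  for dp in [30]:
    psi=.18-np.radians(dp);f=np.array([np.cos(psi),np.sin(psi)])
    for down in [12]:
      for k,z in [(.065,.125),(.04,.125),(0,.125),(0,.24),(.065,.24)]:
        p=np.r_[mid+sl*yv+.016*xv-k*f,z]
        S=solve(p,psi,down,20);print(sl,dp,down,k,z,p,S and S.x, row(*p,psi,90-down))
from h import *
for n in ["wrist","scene"]:
    p,K,T=cam(n)
    for l in ["mark","lip_mid"]:
        for r in models.landmark_of(l,p)[:1]: print(n,l,r,pt(p,K,T,*r["xy"]),*ray(K,T,*r["xy"]))
E
python3 c.py
```

```text
0.17 30 12 0.065 0.125 [0.519 0.175 0.125] [ 0.883  0.788 -1.052 -1.278 -1.17 ] [ 0.456  4.224 -2.657 -0.171 -0.002 -0.029]
0.17 30 12 0.04 0.125 [0.543 0.167 0.125] [ 0.819  0.82  -1.037 -1.366 -1.115] [-0.064  4.655 -0.25  -0.171 -0.002 -0.029]
0.17 30 12 0 0.125 [0.581 0.153 0.125] [ 0.724  0.846 -1.001 -1.432 -1.029] [-0.895  5.346  3.601 -0.171 -0.002 -0.029]
0.17 30 12 0 0.24 [0.581 0.153 0.24 ] [ 0.724  0.392 -1.021 -0.999 -1.029] [-12.139   5.257   1.191  -0.171  -0.002  -0.029]
0.17 30 12 0.065 0.24 [0.519 0.175 0.24 ] [ 0.883  0.301 -1.051 -0.79  -1.17 ] [-10.789   4.135  -5.068  -0.171  -0.002  -0.029]
0.19 30 12 0.065 0.125 [0.516 0.195 0.125] [ 0.923  0.743 -1.013 -1.138 -1.204] [ 0.714  5.757 -3.917 -0.171 -0.002 -0.029]
0.19 30 12 0.04 0.125 [0.539 0.186 0.125] [ 0.861  0.782 -1.004 -1.25  -1.151] [ 0.194  6.188 -1.51  -0.171 -0.002 -0.029]
0.19 30 12 0 0.125 [0.577 0.173 0.125] [ 0.767  0.819 -0.974 -1.346 -1.068] [-0.637  6.879  2.341 -0.171 -0.002 -0.029]
0.19 30 12 0 0.24 [0.577 0.173 0.24 ] [ 0.767  0.385 -0.989 -0.927 -1.068] [-11.881   6.79   -0.069  -0.171  -0.002  -0.029]
0.19 30 12 0.065 0.24 [0.516 0.195 0.24 ] [ 0.923  0.291 -1.004 -0.677 -1.204] [-10.531   5.668  -6.327  -0.171  -0.002  -0.029]
wrist mark {'xy': [110.5, 338.2], 'score': 0.85} [ 0.655 -0.25   0.256] [0.385 0.201 0.075] [ 0.569 -0.95   0.381]
wrist lip_mid {'xy': [202.3, 314.6], 'score': 0.81} [ 0.59  -0.018  0.169] [0.385 0.201 0.075] [ 0.695 -0.743  0.317]
scene lip_mid {'xy': [296.1, 225.9], 'score': 0.81} [ 0.568  0.034 -0.002] [ 0.677 -0.333  1.131] [-0.091  0.307 -0.948]
```

Call:
step_arm([
  [[0, 2.3, -0.2, -0.09, 0, -0.015, -1], [0, 4.6, -0.3, -0.17, 0, -0.03, -1], [-0.3, 4.9, 1.2, -0.17, 0, -0.03, -1], [-0.6, 5.1, 2.4, -0.17, 0, -0.03, -1], [-0.9, 5.3, 3.5, -0.17, 0, -0.03, -1]],
])

```text
t: 4.53
tool_pos: [0.5877, 0.1619, 0.1256]
eef_rot: [0.315, 1.767, -0.257]
force: [0.1, 0.4, 0.2]
opening: -0.002
gripper_force: 0.0
```

```bash
cat > m.py <<'E'
from h import *
np.set_printoptions(precision=4,suppress=True)
s=state();print(s["t"],s["tool_pos"],s["force"],s["qpos"])
zt=R.from_rotvec(s["eef_rot"]).inv().apply([0,0,1]);print("1cm up in tool:",zt)
for n in ["wrist"]:
    p,K,T=cam(n);print("f",K[0,0])
    for l in ["mark","lip_mid"]:
        for r in models.landmark_of(l,p)[:1]:
            o,d=ray(K,T,*r["xy"]);y=-.243 if l=="mark" else -.0175
            print(n,l,r,pt(p,K,T,*r["xy"]),"on y-plane",o+d*(y-o[1])/d[1])
cv2.imwrite(f"pics/w{s['t']:.2f}.png",p["pixels"])
p,K,T=cam("scene")
P=[];Q=[]
cab=lambda w:np.array([(w[0]-.5955)*.984+(w[1]+.017)*.18,-(w[0]-.5955)*.18+(w[1]+.017)*.984,w[2]])
for v in range(110,370):
    for u in range(290,335):
        if p["depth"][v,u]>0:
            w=cab(pt(p,K,T,u,v,w=0))
            if .005<w[0]<.04 and -.22<w[1]<0.1 and .15<w[2]<.3:P.append(w)
            if -.262<w[1]<-.238 and w[2]>.23 and .01<w[0]<.035:Q.append(w[2])
P=np.array(P);print("lip top",np.median(P[:,2]),np.polyfit(P[:,1],P[:,2],1),len(P),"block top",np.median(Q),len(Q))
E
python3 m.py
```

```text
4.525 [0.5877 0.1619 0.1256] [0.0593 0.4134 0.2288] [ 0.7334  0.5735 -1.1341 -1.2644 -1.0461  0.387 ]
1cm up in tool: [-0.9766 -0.0028 -0.2148]
f 377.7424335494858
wrist lip_mid {'xy': [43.5, 351.8], 'score': 0.75} [ 0.59   -0.0185  0.1718] on y-plane [ 0.5894 -0.0175  0.1714]
lip top 0.17427857449263195 [-0.0015  0.1742] 2769 block top 0.25720915525196697 200
```

```bash
cat > fit.py <<'E'
import ik2,numpy as np
from scipy.optimize import least_squares
D=[([.127,.483,.231],[1.313,.213,-.034,1.324,0]),([.297,.22,.249],[.636,-.059,-.288,1.341,0]),([.456,.03,.231],[-.012,-.513,-.946,.385,.112]),
([.522,.129,.24],[.767,-.086,-1.041,-.219,-1.02]),([.521,.124,.122],[.831,.455,-1.125,-.804,-1.266]),([.5877,.1619,.1256],[.7334,.5735,-1.1341,-1.2644,-1.0461])]
def fk(P,q):
    a,b,c1,c2,h,o2,o3,lat=P;e=q[1]-q[2]
    th=e+q[3];f=np.array([np.cos(q[0]),np.sin(q[0]),0]);l=np.array([-f[1],f[0],0]);u=np.array([0,0,1.])
    j4=(a*np.sin(q[1]+o2)+b*np.cos(e+o3))*f+(h+a*np.cos(q[1]+o2)-b*np.sin(e+o3))*u
    w=np.cos(th)*f-np.sin(th)*u;z=np.cos(q[4])*w+np.sin(q[4])*l
    return j4+c1*w+c2*z+lat*l,z
s=least_squares(lambda P:np.ravel([fk(P,q)[0]-p for p,q in D]),[.48,.41,.153,.315,.328,0,0,0])
print(s.x.round(4),np.abs(s.fun).max());P=s.x
lo,hi=ik2.lo,ik2.hi
def solve(p,psi,down,q0):
    d=np.radians(down);zt=np.array([np.cos(psi)*np.cos(d),np.sin(psi)*np.cos(d),-np.sin(d)])
    r=least_squares(lambda q:np.r_[(fk(P,q)[0]-p)*5,fk(P,q)[1]-zt],q0,bounds=(lo-.4,hi+.4));return r.x.round(3),r.cost
mid=np.array([.5955,-.017]);yv=np.array([-.18,.984]);xv=np.array([.984,.18])
for sl in [.17,.2]:
  for dp in [30,36,42]:
    for down in [8,12,16]:
      psi=.18-np.radians(dp);f=np.array([np.cos(psi),np.sin(psi)]);print(sl,dp,down,"min q3",[solve(np.r_[mid+sl*yv+.016*xv-k*f,z],psi,down,D[-1][1])[0][[1,2,3,4]].tolist() for k,z in [(0,.125),(0,.18),(0,.24),(.05,.22)]])
E
python3 fit.py
```

```text
[ 4.861e-01  3.988e-01  1.393e-01  3.161e-01  2.431e-01 -1.000e-03
 -1.679e-01  3.000e-04] 0.0004898656716211258
0.17 30 8 min q3 [[0.748, -1.188, -1.647, -1.06], [0.531, -1.192, -1.434, -1.06], [0.301, -1.162, -1.175, -1.06], [0.321, -1.211, -1.162, -1.175]]
0.17 30 12 min q3 [[0.596, -1.174, -1.353, -1.031], [0.387, -1.157, -1.128, -1.031], [0.181, -1.109, -0.873, -1.031], [0.182, -1.151, -0.814, -1.138]]
0.17 30 16 min q3 [[0.465, -1.143, -1.079, -0.992], [0.274, -1.11, -0.855, -0.992], [0.094, -1.047, -0.613, -0.992], [0.089, -1.085, -0.533, -1.092]]
0.17 36 8 min q3 [[0.686, -1.106, -1.407, -1.191], [0.495, -1.103, -1.213, -1.191], [0.297, -1.071, -0.983, -1.191], [0.294, -1.083, -0.838, -1.296]]
0.17 36 12 min q3 [[0.547, -1.079, -1.086, -1.154], [0.368, -1.058, -0.887, -1.154], [0.195, -1.008, -0.663, -1.154], [0.194, -1.009, -0.486, -1.249]]
0.17 36 16 min q3 [[0.439, -1.039, -0.813, -1.107], [0.277, -1.003, -0.616, -1.107], [0.127, -0.941, -0.403, -1.107], [0.134, -0.94, -0.233, -1.192]]
0.17 42 8 min q3 [[0.621, -1.002, -1.066, -1.304], [0.457, -0.99, -0.89, -1.304], [0.292
[... 980 characters left out ...]
 -1.203], [0.366, -0.996, -0.746, -1.203], [0.208, -0.946, -0.538, -1.203], [0.214, -0.922, -0.297, -1.288]]
0.2 36 16 min q3 [[0.435, -0.975, -0.666, -1.152], [0.288, -0.939, -0.483, -1.152], [0.151, -0.876, -0.284, -1.152], [0.169, -0.856, -0.069, -1.227]]
0.2 42 8 min q3 [[0.594, -0.931, -0.845, -1.348], [0.445, -0.915, -0.68, -1.348], [0.298, -0.874, -0.492, -1.348], [0.322, -0.755, 0.048, -1.416]]
0.2 42 12 min q3 [[0.502, -0.874, -0.513, -1.294], [0.369, -0.845, -0.351, -1.294], [0.242, -0.791, -0.17, -1.294], [0.294, -0.694, 0.242, -1.348]]
0.2 42 16 min q3 [[0.441, -0.825, -0.288, -1.232], [0.321, -0.786, -0.128, -1.232], [0.21, -0.722, 0.047, -1.232], [0.266, -0.652, 0.358, -1.279]]
```

```bash
cat > g2.py <<'E'
from goal import *
np.set_printoptions(precision=3,suppress=True)
mid=np.array([.5955,-.017]);yv=np.array([-.18,.984]);xv=np.array([.984,.18]);psi=.18-np.radians(36)
s=state();print(s["t"],s["tool_pos"],s["force"],s["qpos"])
w=s["tool_pos"][:2]-mid;print("cab",w@xv,w@yv)
for a in sys.argv[1:]:
    sl,d,z=map(float,a.split(","));print(a,row(*(mid+sl*yv+d*xv),z,psi,78,s))
E
python3 g2.py .19,.013,.125 .19,.013,.135 .19,.013,.16
```

```text
4.725 [0.587 0.162 0.125] [ 0.692 -0.185  0.021] [ 0.735  0.573 -1.134 -1.262 -1.048  0.389]
cab 0.023964768105506046 0.17756554865323523
.19,.013,.125 [ 0.368  0.519 -1.54   0.09  -0.007  0.023]
.19,.013,.135 [-0.608  0.516 -1.755  0.09  -0.007  0.023]
.19,.013,.16 [-3.05   0.508 -2.293  0.09  -0.007  0.023]
```

Call:
step_arm([
  [[0.2, 0.3, -0.8, 0.045, 0, 0.01, -1], [0.4, 0.5, -1.5, 0.09, -0.007, 0.023, -1], [-0.6, 0.5, -1.75, 0.09, -0.007, 0.023, -1], [-1.1, 0.5, -1.85, 0.09, -0.007, 0.023, -1], [-1.1, 0.5, -1.85, 0.09, -0.007, 0.023, -1]],
])

```text
t: 5.35
tool_pos: [0.5743, 0.172, 0.1404]
eef_rot: [0.398, 1.747, -0.321]
force: [-0.8, 0.5, -0.2]
opening: -0.001
gripper_force: 0.0
```

```bash
python3 g2.py .19,.013,.16 .19,.013,.2
```

```text
5.35 [0.574 0.172 0.14 ] [-0.806  0.464 -0.168] [ 0.801  0.483 -1.044 -0.935 -1.188  0.558]
cab 0.013147991058532128 0.18976822449913638
.19,.013,.16 [-1.908  0.022 -0.439  0.001 -0.    -0.001]
.19,.013,.2 [-5.82   0.025 -1.271  0.001 -0.    -0.001]
```

Call:
step_arm([
  [[-0.4, 0, -0.08, 0, 0, 0, -1], [-0.8, 0, -0.17, 0, 0, 0, -1], [-1.2, 0, -0.25, 0, 0, 0, -1], [-1.6, 0, -0.33, 0, 0, 0, -1], [-1.9, 0, -0.4, 0, 0, 0, -1]],
])

```text
t: 5.98
tool_pos: [0.5743, 0.1721, 0.1593]
eef_rot: [0.398, 1.747, -0.322]
force: [1.1, -0.9, -4.1]
opening: -0.003
gripper_force: 2.0
```

```bash
python3 m.py
```

```text
5.975 [0.5743 0.1721 0.1593] [ 1.063  -0.8559 -4.1136] [ 0.8016  0.424  -1.0351 -0.8653 -1.189   0.5592]
1cm up in tool: [-0.978  -0.0004 -0.2084]
f 377.7424335494858
wrist mark {'xy': [9.2, 323.4], 'score': 0.77} [ 0.6504 -0.2455  0.2523] on y-plane [ 0.6493 -0.243   0.2516]
wrist lip_mid {'xy': [81.0, 296.3], 'score': 0.7} [ 0.5893 -0.0154  0.1791] on y-plane [ 0.5907 -0.0175  0.1797]
lip top 0.18492646061259627 [-0.0011  0.1849] 2836 block top 0.25711374620365185 200
```

Call:
step_arm([
  [[-0.6, 0, -0.13, 0, 0, 0, -1], [-1.2, 0, -0.26, 0, 0, 0, -1], [-1.8, 0, -0.39, 0, 0, 0, -1], [-2.4, 0, -0.51, 0, 0, 0, -1], [-2.9, 0, -0.62, 0, 0, 0, -1]],
])

```text
t: 6.8
tool_pos: [0.5743, 0.1722, 0.1894]
eef_rot: [0.398, 1.747, -0.322]
force: [-0.1, -1.6, -4.3]
opening: 0.003
gripper_force: 2.2
```

Call:
step_arm([
  [[-0.6, 0, -0.13, 0, 0, 0, -1], [-1.2, 0, -0.26, 0, 0, 0, -1], [-1.8, 0, -0.39, 0, 0, 0, -1], [-2.3, 0, -0.49, 0, 0, 0, -1], [-2.5, 0, -0.53, 0, 0, 0, -1]],
])

```text
t: 7.42
tool_pos: [0.5743, 0.1722, 0.2149]
eef_rot: [0.398, 1.747, -0.322]
force: [-1.2, -1.4, -4.5]
opening: 0.001
gripper_force: 2.2
```

```bash
python3 m.py; ls pics
```

```text
7.425 [0.5743 0.1722 0.2149] [-1.2048 -1.3745 -4.5318] [ 0.8016  0.2638 -0.9971 -0.6679 -1.1892  0.5593]
1cm up in tool: [-0.9781  0.0004 -0.2081]
f 377.7424335494858
wrist mark {'xy': [6.9, 274.1], 'score': 0.48} [ 0.6173 -0.1678  0.2385] on y-plane [ 0.6515 -0.243   0.252 ]
lip top 0.24007097438649816 [-0.0011  0.24  ] 3145 block top 0.25699118159855694 197
c.png
d.png
scene0.png
side0.png
w4.53.png
w5.97.png
w7.42.png
```

```bash
cat > g3.py <<'E'
from goal import *; import fit
np.set_printoptions(precision=3,suppress=True)
s=state();print(s["t"],s["tool_pos"],s["force"],s["qpos"])
for a in sys.argv[1:]:
    sl,d,z,dp,down=map(float,a.split(","));psi=.18-np.radians(dp)
    p=np.r_[fit.mid+sl*fit.yv+d*fit.xv,z]
    print(a,p,row(*p,psi,90-down,s),fit.solve(p,psi,down,s["qpos"][:5]))
E
python3 g3.py .19,.013,.2,36,12 .225,-.035,.2,36,12 .15,-.05,.2,60,15 .1,-.05,.2,60,15 .1,-.05,.2,60,25 .05,-.05,.2,60,15| tail -7
```

```text
7.625 [0.574 0.172 0.215] [-0.398  0.557 -0.675] [ 0.802  0.265 -0.997 -0.669 -1.189  0.559]
.19,.013,.2,36,12 [0.574 0.172 0.2  ] [ 1.432 -0.015  0.276  0.    -0.    -0.   ] (array([ 0.803,  0.305, -1.008, -0.718, -1.191]), np.float64(8.73156058584702e-26))
.225,-.035,.2,36,12 [0.521 0.198 0.2  ] [ 2.669 -0.008 -5.536  0.    -0.    -0.   ] (array([ 0.941,  0.245, -0.959, -0.338, -1.294]), np.float64(1.4338133683097587e-24))
.15,-.05,.2,60,15 [0.519 0.122 0.2  ] [ 2.    -6.958 -2.407  0.408  0.051  0.097] (array([ 0.833,  0.51 , -0.369,  1.141, -1.279]), np.float64(3.8892857449407224e-23))
.1,-.05,.2,60,15 [0.528 0.072 0.2  ] [  1.386 -11.002   0.471   0.408   0.051   0.097] (array([ 0.745,  0.384, -0.542,  0.796, -1.306]), np.float64(1.256572992215452e-30))
.1,-.05,.2,60,25 [0.528 0.072 0.2  ] [  1.386 -11.002   0.471   0.399   0.223   0.133] (array([ 0.703,  0.271, -0.538,  0.76 , -1.134]), np.float64(2.4616360251032952e-28))
.05,-.05,.2,60,15 [0.537 0.023 0.2  ] [  0.772 -15.047   3.348   0.408   0.051   0.097] (array([ 0.645,  0.265, -0.734,  0.357, -1.303]), np.float64(2.6432861323577847e-27))
```

Call:
step_arm([
  [[1.0, 0, 0.2, 0, 0, 0, -1], [1.8, 0, -1.0, 0, 0, 0, -1], [2.4, 0, -4, 0, 0, 0, -1], [2.7, 0, -5.5, 0, 0, 0, -1], [2.0, -2, -5, 0.1, 0.01, 0.02, -1]],
])

```text
t: 8.25
tool_pos: [0.5191, 0.1886, 0.1981]
eef_rot: [0.445, 1.749, -0.359]
force: [0.1, -0.2, -0.4]
opening: 0.005
gripper_force: 0.0
```

```bash
python3 g3.py .1,-.06,.2,60,15 .05,-.06,.2,60,15| tail -3
```

```text
8.25 [0.519 0.189 0.198] [ 0.125 -0.196 -0.445] [ 0.934  0.249 -0.888 -0.116 -1.313  1.004]
.1,-.06,.2,60,15 [0.518 0.071 0.2  ] [ -1.389 -10.395   5.424   0.357   0.042   0.089] (array([ 0.757,  0.382, -0.55 ,  0.835, -1.304]), np.float64(1.2939173660491192e-21))
.05,-.06,.2,60,15 [0.527 0.021 0.2  ] [ -2.068 -14.283   8.496   0.357   0.042   0.089] (array([ 0.656,  0.257, -0.741,  0.396, -1.305]), np.float64(3.519275861503101e-30))
```

Call:
step_arm([
  [[-0.3, -3.5, 1, 0.1, 0.01, 0.02, -1], [-0.7, -7, 2.5, 0.2, 0.02, 0.05, -1], [-1.1, -9, 4.5, 0.3, 0.03, 0.07, -1], [-1.4, -10.4, 5.4, 0.36, 0.04, 0.09, -1], [-1.4, -10.4, 5.4, 0.36, 0.04, 0.09, -1]],
])

```text
t: 8.88
tool_pos: [0.5197, 0.0696, 0.2002]
eef_rot: [0.795, 1.698, -0.61]
force: [0.0, 0.8, -0.5]
opening: 0.004
gripper_force: 0.0
```

```bash
python3 m.py; python3 -c "
import cv2,glob,os
f=max(glob.glob('pics/w*.png'),key=os.path.getmtime);a=cv2.imread(f);cv2.imwrite('pics/e.png',cv2.rotate(a,cv2.ROTATE_180));print(f)"
```

```text
8.875 [0.5197 0.0696 0.2002] [ 0.0079  0.7603 -0.4595] [ 0.7528  0.39   -0.5392  0.8516 -1.3052  1.7891]
1cm up in tool: [-0.9665  0.001  -0.2567]
f 377.7424335494858
wrist mark {'xy': [241.1, 286.6], 'score': 0.4} [ 0.6217 -0.189   0.241 ] on y-plane [ 0.6508 -0.243   0.2527]
lip top 0.24001211799882494 [-0.0017  0.2399] 3139 block top 0.2568205211584463 198
pics/w8.88.png
```

View pics/e.png

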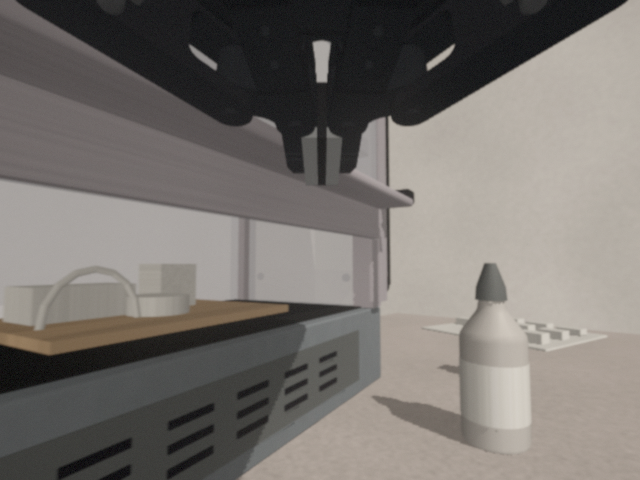

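The rotated picture shows the lip from below; its end is at about (412,198), with the pointer block just behind it and the tip hidden. The bottle stands untouched at (495,360). I'll roll the hand 90° and look from slightly above the lip.

```bash
sed -i 's/^def row(x,y,z,psi,pit,s=None):/def row(x,y,z,psi,pit,s=None,roll=0):/; s/    return np.r_\[R0/    Rt=Rt*R.from_rotvec([0,0,np.radians(roll)])\n    return np.r_[R0/' goal.py
sed -i 's/sl,d,z,dp,down=map(float,a.split(","))/sl,d,z,dp,down,roll=map(float,(a+",0").split(",")[:6])/; s/90-down,s)/90-down,s,roll)/' g3.py
python3 g3.py .0,-.07,.255,60,15,-90 .05,-.07,.255,60,15,-90 | tail -3
```

```text
9.075 [0.519 0.071 0.2  ] [-1.001 -0.14  -0.272] [ 0.755  0.387 -0.543  0.845 -1.306  1.784]
.0,-.07,.255,60,15,-90 [ 0.527 -0.03   0.255] [-7.393 -5.873  6.457 -0.004 -0.001 -1.573] (array([ 0.552,  0.053, -0.859,  0.146, -1.269]), np.float64(6.051601211050872e-22))
.05,-.07,.255,60,15,-90 [0.518 0.02  0.255] [-6.276 -3.392  2.26  -0.004 -0.001 -1.573] (array([ 0.667,  0.159, -0.68 ,  0.595, -1.307]), np.float64(6.1830746403643166e-27))
```

Call:
step_arm([
  [[-1.5, -1.2, 1.3, 0, 0, -0.18, -1], [-3, -2.4, 2.6, 0, 0, -0.36, -1], [-4.5, -3.6, 3.9, 0, 0, -0.54, -1], [-6, -4.8, 5.2, 0, 0, -0.72, -1], [-7.4, -5.9, 6.5, 0, 0, -0.9, -1]],
])

```text
t: 9.7
tool_pos: [0.5259, -0.0221, 0.2508]
eef_rot: [0.169, 1.971, -1.073]
force: [0.2, 0.1, 0.2]
opening: -0.002
gripper_force: 0.0
```

Call:
step_arm([
  [[0, 0, 0, 0, 0, -0.18, -1], [0, 0, 0, 0, 0, -0.36, -1], [0, 0, 0, 0, 0, -0.54, -1], [0, 0, 0, 0, 0, -0.67, -1], [0, 0, 0, 0, 0, -0.67, -1]],
])

```text
t: 10.32
tool_pos: [0.5259, -0.0216, 0.2504]
eef_rot: [-0.523, 2.077, -1.477]
force: [-0.0, 0.6, 0.3]
opening: -0.003
gripper_force: 0.0
```

```bash
python3 m.py; python3 -c "
import cv2,glob,os
f=max(glob.glob('pics/w*.png'),key=os.path.getmtime);a=cv2.imread(f);cv2.imwrite('pics/f.png',cv2.rotate(a,cv2.ROTATE_90_CLOCKWISE)[:600]);print(f)"
```

```text
10.325 [ 0.5259 -0.0216  0.2504] [-0.049   0.6298  0.3274] [ 0.5706  0.0774 -0.8341  0.21   -1.279  -0.2597]
1cm up in tool: [-0.1982 -0.9453 -0.2591]
f 377.7424335494858
wrist mark {'xy': [245.5, 164.5], 'score': 0.57} [ 0.6585 -0.2492  0.2512] on y-plane [ 0.6523 -0.243   0.2516]
lip top 0.24009376549787897 [-0.0014  0.24  ] 3141 block top 0.2571395420919909 200
pics/w10.32.png
```

View pics/f.png

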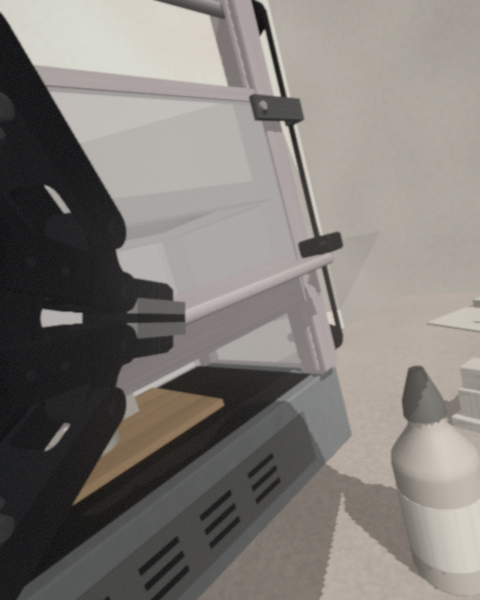

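The rotated picture shows the lip running to its right end at about (332,258). The black pointer block sits just above it at (320,243), and the clamp at (275,107) belongs to the mast. I'll zoom in on the pointer.

```bash
python3 -c "
import cv2
a=cv2.rotate(cv2.imread('pics/w10.32.png'),cv2.ROTATE_90_CLOCKWISE)[215:290,280:360]
cv2.imwrite('pics/g.png',cv2.convertScaleAbs(cv2.resize(a,None,fx=8,fy=8,interpolation=cv2.INTER_CUBIC),alpha=1.6))"
```

```text
(no output)
```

View pics/g.png

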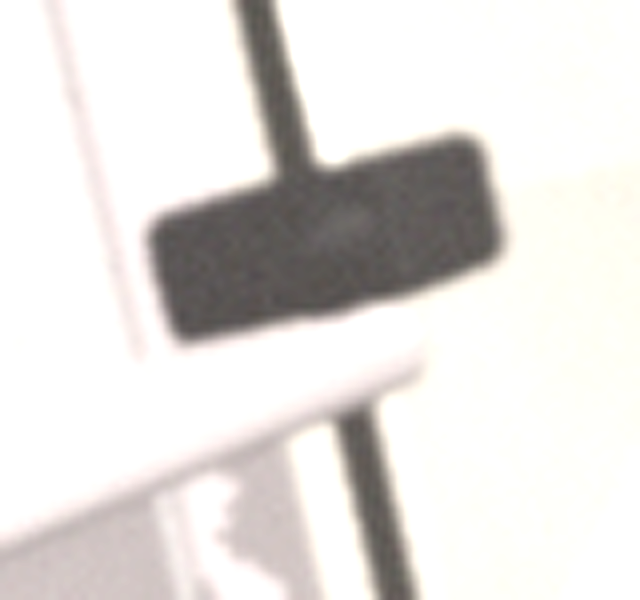

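The zoom shows the block's lip-side face, with the cone as a faint spot near the middle, (340,225) against a face centre of about (325,235). So the tip is close to half-way up the block. I'll check this in the wrist depth.

```bash
cat > w.py <<'E'
from h import *
np.set_printoptions(precision=4,suppress=True)
cab=lambda w:np.array([(w[0]-.5955)*.984+(w[1]+.017)*.18,-(w[0]-.5955)*.18+(w[1]+.017)*.984,w[2]])
p,K,T=cam("wrist");A=[];g=cv2.cvtColor(p["pixels"],cv2.COLOR_BGR2GRAY)
for v in range(100,300):
    for u in range(200,300):
        if p["depth"][v,u]>0:A.append(np.r_[cab(pt(p,K,T,u,v,w=0)),g[v,u]])
A=np.array(A)
L=A[(A[:,0]>.005)&(A[:,0]<.035)&(A[:,1]>-.22)&(A[:,1]<-.1)&(A[:,2]>.2)&(A[:,2]<.26)]
print("lip top (wrist): pct",np.percentile(L[:,2],[10,50,75,90]),len(L))
B=A[(A[:,3]<75)&(A[:,1]<-.21)&(A[:,1]>-.3)&(A[:,2]>.22)&(A[:,2]<.28)&(A[:,0]>-.03)&(A[:,0]<.06)]
print("block n",len(B),"x",np.percentile(B[:,0],[2,50,98]),"y",np.percentile(B[:,1],[2,50,98]),"z",np.percentile(B[:,2],[2,25,50,75,98]))
F=B[B[:,1]>np.percentile(B[:,1],5)]
print("nearest y pts",B[np.argsort(-B[:,1])[:8],:3])
E
python3 w.py
```

```text
lip top (wrist): pct [0.2423 0.2424 0.2424 0.2425] 412
block n 723 x [0.0016 0.0152 0.0485] y [-0.2898 -0.2407 -0.2337] z [0.2426 0.2468 0.2513 0.2556 0.2746]
nearest y pts [[ 0.0105 -0.2301  0.2498]
 [ 0.0102 -0.2312  0.2495]
 [ 0.0111 -0.2312  0.2507]
 [ 0.0103 -0.2318  0.2504]
 [ 0.0096 -0.2321  0.2492]
 [ 0.0094 -0.2321  0.2502]
 [ 0.0106 -0.2326  0.2513]
 [ 0.0118 -0.2326  0.2516]]
```

```bash
python3 g3.py .1,-.07,.2,60,15 .225,-.045,.2,36,12 .1,-.06,.2,48,14| tail -4
```

```text
10.575 [ 0.526 -0.022  0.25 ] [-0.577  0.475 -0.099] [ 0.57   0.078 -0.833  0.212 -1.279 -0.258]
.1,-.07,.2,60,15 [0.509 0.069 0.2  ] [-2.964  7.746 -6.481 -0.003 -0.003  1.362] (array([ 0.769,  0.38 , -0.557,  0.874, -1.301]), np.float64(3.067834762532223e-26))
.225,-.045,.2,36,12 [0.511 0.196 0.2  ] [-10.638  11.912 -15.774  -0.306  -0.32    1.244] (array([ 0.958,  0.231, -0.96 , -0.277, -1.305]), np.float64(5.130677371847596e-31))
.1,-.06,.2,48,14 [0.518 0.071 0.2  ] [-3.841  7.799 -6.002 -0.161 -0.155  1.304] (array([ 0.752,  0.161, -0.979, -0.142, -1.279]), np.float64(3.636165666657729e-18))
```

Call:
step_arm([
  [[-0.8, 2, -1.8, 0, 0, 0.18, -1], [-1.6, 4, -3.6, 0, 0, 0.36, -1], [-2.4, 6, -5.2, 0, 0, 0.54, -1], [-3, 7.7, -6.5, 0, 0, 0.72, -1], [-3, 7.7, -6.5, 0, 0, 0.9, -1]],
])

```text
t: 11.2
tool_pos: [0.5088, 0.0696, 0.2]
eef_rot: [0.165, 1.976, -1.075]
force: [-0.6, 0.3, -0.3]
opening: 0.0
gripper_force: 0.0
```

```bash
python3 g3.py .225,-.045,.2,36,12 | tail -2
```

```text
11.2 [0.509 0.07  0.2  ] [-0.556  0.291 -0.297] [ 0.769  0.384 -0.548  0.888 -1.297  1.125]
.225,-.045,.2,36,12 [0.511 0.196 0.2  ] [-3.467  7.954 -9.239 -0.372 -0.196  0.595] (array([ 0.958,  0.231, -0.96 , -0.277, -1.305]), np.float64(1.0511725636465533e-30))
```

Call:
step_arm([
  [[-0.8, 1.8, -2.2, -0.07, -0.04, 0.12, -1], [-1.6, 3.6, -4.2, -0.15, -0.08, 0.24, -1], [-2.4, 5.4, -6.2, -0.22, -0.12, 0.36, -1], [-3.1, 7.2, -8.2, -0.3, -0.16, 0.48, -1], [-3.5, 8, -9.2, -0.37, -0.2, 0.59, -1]],
])

```text
t: 11.82
tool_pos: [0.5123, 0.1892, 0.1972]
eef_rot: [0.371, 1.779, -0.402]
force: [1.3, 0.1, -1.1]
opening: -0.003
gripper_force: 0.0
```

```bash
python3 g3.py .225,-.035,.195,36,12 .19,.013,.195,36,12 .19,.013,.205,36,12| tail -4
```

```text
11.825 [0.512 0.189 0.197] [ 1.327  0.1   -1.129] [ 0.945  0.233 -0.897 -0.095 -1.305  0.944]
.225,-.035,.195,36,12 [0.521 0.198 0.195] [ 0.058  1.179  0.352 -0.038 -0.02   0.068] (array([ 0.941,  0.257, -0.964, -0.355, -1.294]), np.float64(8.065794607093744e-31))
.19,.013,.195,36,12 [0.574 0.172 0.195] [-1.3    1.304  6.136 -0.038 -0.02   0.068] (array([ 0.803,  0.319, -1.012, -0.736, -1.191]), np.float64(4.54804504507157e-29))
.19,.013,.205,36,12 [0.574 0.172 0.205] [-2.271  1.229  5.91  -0.038 -0.02   0.068] (array([ 0.803,  0.291, -1.004, -0.7  , -1.191]), np.float64(1.1778987539872334e-30))
```

Call:
step_arm([
  [[0, 1.2, 0.4, -0.04, -0.02, 0.07, -1], [-0.4, 1.2, 2.2, -0.04, -0.02, 0.07, -1], [-0.9, 1.3, 4.2, -0.04, -0.02, 0.07, -1], [-1.3, 1.3, 6.1, -0.04, -0.02, 0.07, -1], [-1.7, 1.3, 6.0, -0.04, -0.02, 0.07, -1]],
])

```text
t: 12.45
tool_pos: [0.5741, 0.1706, 0.1981]
eef_rot: [0.398, 1.749, -0.326]
force: [-0.7, 1.0, -0.5]
opening: 0.0
gripper_force: 0.0
```

```bash
python3 g3.py .19,.013,.215,36,12 .19,.013,.2267,36,12| tail -3; python3 m.py | tail -1
```

```text
12.45 [0.574 0.171 0.198] [-0.734  1.038 -0.46 ] [ 0.8    0.307 -1.01  -0.72  -1.189  0.56 ]
.19,.013,.215,36,12 [0.574 0.172 0.215] [-1.639  0.147 -0.428 -0.002 -0.002  0.003] (array([ 0.803,  0.263, -0.995, -0.664, -1.191]), np.float64(5.766673365522704e-28))
.19,.013,.2267,36,12 [0.574 0.172 0.227] [-2.783  0.143 -0.673 -0.002 -0.002  0.003] (array([ 0.803,  0.232, -0.985, -0.622, -1.191]), np.float64(2.2824549291626577e-20))
lip top 0.24013519978972592 [-0.0015  0.24  ] 3146 block top 0.2568162253216499 200
```

Call:
step_arm([
  [[-0.8, 0.1, -0.17, 0, 0, 0, -1], [-1.5, 0.1, -0.32, 0, 0, 0, -1], [-2, 0.1, -0.43, 0, 0, 0, -1], [-2.4, 0.1, -0.51, 0, 0, 0, -1], [-2.6, 0.1, -0.56, 0, 0, 0, -1]],
])

```text
t: 13.28
tool_pos: [0.5743, 0.1726, 0.2253]
eef_rot: [0.396, 1.749, -0.325]
force: [-0.2, 2.1, -3.7]
opening: 0.001
gripper_force: 2.0
```

```bash
python3 m.py | sed -n '1p;$p'; python3 m.py | tail -1
```

```text
13.275 [0.5743 0.1726 0.2253] [-0.1934  2.1001 -3.7253] [ 0.8023  0.2344 -0.9844 -0.6208 -1.1895  0.5607]
lip top 0.2506875300974827 [-0.0013  0.2506] 3207 block top 0.2568174761765314 199
lip top 0.25073568892687853 [-0.0013  0.2506] 3222 block top 0.25703477605490443 198
```

Call:
step_arm([
  [[-0.1, 0, -0.02, 0, 0, 0, -1], [-0.2, 0, -0.04, 0, 0, 0, -1], [-0.2, 0, -0.04, 0, 0, 0, -1]],
])

```text
t: 14.05
tool_pos: [0.5743, 0.1725, 0.2271]
eef_rot: [0.396, 1.749, -0.325]
force: [-0.2, -0.2, -4.6]
opening: -0.0
gripper_force: 1.9
```

```bash
python3 m.py | sed -n '1p;$p'; python3 m.py | tail -1
```

```text
14.05 [0.5743 0.1725 0.2271] [-0.1566 -0.2039 -4.5655] [ 0.8021  0.2297 -0.9827 -0.6141 -1.1896  0.5606]
lip top 0.25223183422260087 [-0.0011  0.2521] 3222 block top 0.256911288334975 200
lip top 0.2522801908265101 [-0.0013  0.2522] 3218 block top 0.25694007241627775 200
```

Call:
step_arm([
  [[-0.05, 0, -0.01, 0, 0, 0, -1], [-0.05, 0, -0.01, 0, 0, 0, -1]],
])

```text
t: 14.7
tool_pos: [0.5744, 0.1725, 0.2277]
eef_rot: [0.396, 1.749, -0.325]
force: [-0.2, 0.1, -3.5]
opening: -0.0
gripper_force: 2.0
```

Call:
step_arm([
  [[0.5, 0, 0.1, 0, 0, 0, -1], [1.2, 0, 0, 0, 0, 0, -1], [2, 0, -2, 0, 0, 0, -1], [2.5, 0, -4.5, 0, 0, 0, -1], [2.7, 0, -5.5, 0, 0, 0, -1]],
])

```text
t: 15.32
tool_pos: [0.52, 0.1988, 0.2127]
eef_rot: [0.395, 1.749, -0.325]
force: [0.4, 0.4, 0.6]
opening: -0.0
gripper_force: 0.0
```

```bash
python3 m.py | sed -n '1p;$p'; python3 g3.py .1,-.07,.22,60,15,-60 | tail -1
```

```text
15.325 [0.52   0.1988 0.2127] [0.3714 0.3619 0.6266] [ 0.9421  0.2118 -0.9444 -0.2843 -1.2942  0.8492]
lip top 0.2528347357717403 [-0.0015  0.2527] 3222 block top 0.25698579445080155 198
.1,-.07,.22,60,15,-60 [0.509 0.069 0.22 ] [ -1.616 -12.224   4.257   0.339   0.257  -0.931] (array([ 0.769,  0.35 , -0.537,  0.924, -1.301]), np.float64(1.3892253229210501e-25))
```

The lip top is now at 0.2528 against a target of about 0.2528. It stayed there after release, and the hand is clear.

```bash
python3 -c "
from cell import workorder;print(workorder.finish_job())"
```

```text
the job is handed in; nothing more can be done
None
```

I pushed the window up from beneath its lip until, by camera measurement, the lip was within about 1 mm of the pointer tip's height, then took the hand away. The window stayed put after release, and the job is handed in at about 15 s of the 35 s allowed.

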